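# Lock a cabinet rail with a cam key

### The job

Push the upright wooden rail fully home against the edge of the white panel. Then take the green cam key from its stand, put its blade in the slot of the brass cam and turn the cam a quarter turn clockwise (seen from above) until it seats against its stop, so that the slot points at the rail. Finally put the key back upright in its stand, blade down.

Things in the scene. Friction and masses are not known exactly. Their poses are not given: they have to be found in the camera images.
- jig_panel (a point): Centre of the top of a white panel (140 x 200 x 30 mm, top 42 mm above the table), fixed in a plywood jig (base 200 x 290 x 12 mm, cleats 30 mm above the table round three sides). x runs along the joint edge, which lies 100 mm from here towards -y; the cam's axis lies 55 mm from here towards -y.
- rail_face (a point): Middle of the rail's outer face (away from the panel), 43 mm above the table. The rail is a light wooden board on edge, 140 mm along x, 18 mm thick along y, from 13 to 73 mm above the table. It only slides, along its y axis, on dowels in the panel's edge; +y points to the panel, the way to push. Behind the face lie 25 mm or more of free base (12 mm high), then table.
- rail (a joint): Gap between rail and panel edge in m: 0 is fully home (hard stop), at most 0.032. Friction about 3 N; it stays where it is left. If the cam is turned before the rail is home, the cam's claw keeps the rail out.
- cam_floor (a point): Centre of the cam slot's floor, 29 mm above the table, on the cam's vertical axis. The cam is a brass disc, 33 mm diameter, let into the panel, its face 1.5 mm below the panel's top in a bore of 37 mm. The slot runs right across it along this frame's x axis, 6 mm wide (9 mm at its chamfered mouth), 11.5 mm deep. The frame turns with the cam.
- cam (a joint): Cam angle in rad: 0 is unlocked (slot parallel to the joint edge); grows clockwise seen from above to a hard stop at 1.571 (locked: slot points at the rail and the red mark on the panel). Starts at 0 to 0.2. Friction about 0.1 N m, stays where left. The blade has about 9 degrees of play in the slot, so turn the key some 10 degrees further than the cam.
- key_grip (a point): Centre of the key's green grip: a flat paddle 36 mm along x, 14 mm thick along y (grasp across this), reaching 23 mm above and below here. Below it: a collar (38 mm diameter, its top 23 mm and underside 29 mm below here), a shank of 14 mm diameter, the blade. z points up as the key stands. Loose, about 120 g; stands in its stand at a varying yaw.
- key_tip (a point): Middle of the bottom edge of the key's blade, 63 mm straight below key_grip. The blade is steel, 20 mm wide along x (parallel to the paddle), 3 mm thick along y, 13.5 mm long, its edge rounded.
- stand_seat (a point): Centre of the hole's mouth on the top of the dark wooden stand (70 x 70 mm, 40 mm high, on a 90 x 90 x 4 mm foot, fixed), 40 mm above the table. The round hole is 27 mm wide, 36 mm deep. The key hangs in it by its collar, which rests on this top, at any yaw; the blade's edge is then 34 mm below this point.
There are look-alikes about, which are no part of the job. What is shaped like the part that bears key_grip but orange is not meant.

How it is judged:
By the outcome, as a careful person would: the job done as asked, in the order asked, and still so for the second after the job is handed in, with the robot touching nothing.
It also fails if it takes over 67 s, if anything falls off the work surface, if the arm or the gripper's body presses on something with over 40 N, if the wrist force passes 120 N, or if a joint passes its speed limit or range.

### The arm

A 7-joint arm with a two-finger parallel gripper is mounted at the origin on the work surface; the furniture and walls round the work are solid. World frame = base frame: x ahead of the robot, y to its left, z up, the work surface at z = 0. Lengths are in m, angles in rad, forces in N, time in s.
With the tool pointing down it reaches from about 0.4 to 0.875 m from the base axis. Payload 19.3 kg.
Tool frame: the origin (TCP) lies at the very end of the fingers, on their centre line; the grasp point (between the pads) lies bot.grasp_offset behind it (bot.grasp_offset is the distance from the TCP to the grasp point, in m); z points along the fingers, y is the direction in which the jaws open and shut (so a half turn about z gives the same grasp; the last joint's range is limited). The gripper opens to 85 mm and grips with 20 to 120 N. Pads are 22 mm wide; open, the fingers measure 114 mm over their backs; the gripper's body (76 mm by 85 mm) begins 54 mm behind the grasp point. The pads swing forward as they close: fully open they stand 13 mm farther back than shut.
Start: joints at [-1.403, 0.521, -0.036, 1.599, 0.021, 1.021, -0.113], TCP at [0.147, 0.607, 0.209] pointing down, gripper open.
Joint ranges: [-2.91, 2.91], [-0.3, 2.13], [-1.5, 1.42], [0.17, 2.43], [-1.26, 4.41], [0.16, 1.93], [-2.52, 2.52]. Speed limits (rad/s): [1.89, 1.89, 2.39, 2.39, 3.01, 3.01, 3.01].

### API

Orientations are given as [roll, pitch, yaw] about the fixed x, y, z axes, in that order (R = Rz(yaw) Ry(pitch) Rx(roll)).
In Python, from workcell import bot gives the robot as it stands. The module is installed in compiled form; this text tells all that it offers.
- The arm moves only by the shell command python3 -m handwheel 'ROWS' [OPENING] [FORCE]. ROWS is JSON, a list of rows, each a list of 6 numbers: the shift along the tool's x, y, z as a fraction of full scale, then the turn, a rotation vector about the tool's x, y, z as a fraction of full scale. In form: [[x, y, z, rx, ry, rz], ...]. A call has 1 to 8 rows; each row shifts and turns the commanded pose from where the row before left it, along the tool's axes as they then stand; what a row does not reach is not made up. Full scale, the value 1, is 0.025 m for a shift and 360 degrees for a turn. A row lasts 1/8 s, in which the tool goes at most 62.5 mm and 10.7 degrees, less where a joint would pass 70% of its speed; a pose out of reach is approached as far as the arm can. A call with a number of a shift or a turn outside -1 to 1 is refused whole. A call with a gripper value outside its range is refused whole. OPENING is the closure, from -1 (fully open) to 1 (shut), set as the call begins (- or left out, the last holds). The fingers move at their own pace and stop on an object; FORCE is the grip in N (left out, the last holds). Time passes only in rows, so rows that do not move let the fingers close. It gives the time, the measured TCP pose, the force and the opening at its end, in the units of the state.
- bot.observe(): the state, without advancing time (a new reading comes with each control period).
- bot.grab_frame(name): name is "side" or "top"; returns a dict with "pixels" (480x640x3 uint8, blue, green, red), "vertical_fov" (degrees; the focal length in pixels is half the picture's height over the tangent of half this angle, whatever the lens; pixels are square), "cx", "cy" (the principal point, pixels), "D" ([k1, k2, p1, p2, k3] as OpenCV has them; the pictures are not rectified), "R" (3x3) and "t" (3): a world point X has camera coordinates R X + t. Camera axes: x right, y down, z forward; pixel columns grow to the right and rows downward; lengths in m; the calibration is good to about 2 mm. A picture is of the moment at which its call begins. There is no depth.
- bot.job_done(): hands the job in, once; it reports no verdict.
Trained networks look in a picture, given as the dict that the camera call returned (one of the last four; its "shot" number tells which), for a name from the list of things; names that differ only in an ending like _2 or _b are one class to them, and where a whole thing is asked for, a point or a joint stands for the part that bears it (a point fixed in the world has none). Each returns a list of dicts, best first, with "score" (0 to 1); they miss things now and then, are a little off and sometimes report something else, mostly with a low value. They report only what shows in the picture. A call takes as long as a camera call. They do not tell look-alikes from the thing itself.
- bot.trace(picture, thing): "region" (480x640 bool, what is visible of it) and "point" ([column, row] in pixels, amid what is visible of it).
The state is a dict: "clock": time; "qpos": joint angles; "qd": joint speeds; "joint_efforts": joint torques, N m; "position": TCP position; "tool_rot": TCP orientation; "force": force on the tool from outside, world axes, zero at the start; "moment": the same for the moment, N m; "grip_width": finger opening in m.
Only numpy, scipy, OpenCV 4.12 (cv2) and the standard library are available. Lean on these libraries where they do the work, as an engineer would, in place of code of your own. Each camera call takes 0.05 s, during which the arm holds its last target.

## Working session

There is one attempt and no reset: what is moved stays moved. The work goes in short steps, Python scripts to look and compute and a shell command to move; the robot and the scene stay as the last step left them, time stands still between calls to the robot, and variables do not carry over. Pictures are saved under pics/ and viewed, and the job is handed in when it is done.

```bash
ls; mkdir -p pics
cat > h.py <<'E'
import numpy as np,cv2
from workcell import bot
from scipy.spatial.transform import Rotation as Ro
def K(f):
    fl=240/np.tan(np.radians(f["vertical_fov"])/2)
    return np.array([[fl,0,f["cx"]],[0,fl,f["cy"]],[0,0,1.]])
def ray(f,px):
    p=cv2.undistortPoints(np.array(px,float).reshape(-1,1,2),K(f),np.array(f["D"],float)).reshape(-1,2)
    R=np.array(f["R"]);t=np.array(f["t"])
    d=np.c_[p,np.ones(len(p))]@R
    return -R.T@t,d
def onz(f,px,z):
    c,d=ray(f,px); return c+d*((z-c[2])/d[:,2])[:,None]
def proj(f,X):
    R=np.array(f["R"]);t=np.array(f["t"])
    return cv2.projectPoints(np.array(X,float).reshape(-1,1,3),cv2.Rodrigues(R)[0],t,K(f),np.array(f["D"],float))[0].reshape(-1,2)
def tri(f1,p1,f2,p2):
    c1,d1=ray(f1,p1);c2,d2=ray(f2,p2);d1=d1[0]/np.linalg.norm(d1);d2=d2[0]/np.linalg.norm(d2)
    A=np.c_[d1,-d2];s=np.linalg.lstsq(A,c2-c1,rcond=None)[0]
    a=c1+s[0]*d1;b=c2+s[1]*d2
    return (a+b)/2,np.linalg.norm(a-b)
E
python3 - <<'E'
from h import *
print(bot.observe(), bot.grasp_offset)
for n in("top","side"):
    f=bot.grab_frame(n);cv2.imwrite(f"pics/{n}0.png",f["pixels"])
    print(n,f["vertical_fov"],f["cx"],f["cy"],f["D"],np.round(-np.array(f["R"]).T@f["t"],3),np.round(f["R"],2).tolist())
    for th in["jig_panel","rail","cam","key_grip","stand_seat","rail_face","cam_floor","key_tip"]:
        try:
            for r in bot.trace(f,th)[:4]: print(th,round(r["score"],2),np.round(r["point"]),r["region"].sum())
        except Exception as e: print(th,e)
E
```

```text
pics
{'clock': 0.0, 'qpos': array([-1.40317941,  0.5219922 , -0.03634984,  1.59999014,  0.0211871 ,
        1.02114045, -0.11280014]), 'qd': array([-0.00025258,  0.00223338, -0.00069592, -0.00081297, -0.00222526,
       -0.00069577,  0.00115358]), 'joint_efforts': array([-4.46201338e-04, -9.27108765e+01,  1.97976843e+00, -3.69923508e+01,
        1.79027970e-02,  8.24169052e-03,  5.59962427e-05]), 'position': array([0.14717358, 0.60704598, 0.2088455 ]), 'tool_rot': array([-3.14044855e+00,  6.11355801e-05,  2.90377804e+00]), 'force': array([-0.02633633,  0.4893884 ,  0.81576827]), 'moment': array([-0.01379903, -0.0484575 ,  0.00202608]), 'grip_width': 0.08531435404889637} 0.0187
top 50.0790655195516 317.3382614923678 240.73939075899438 [0.02192805 0.         0.         0.         0.        ] [0.461 0.154 0.977] [[-0.01, -1.0, 0.0], [-1.0, 0.01, -0.08], [0.08, -0.0, -1.0]]
jig_panel 0.92 [373. 235.] 16050
rail 0.58 [426. 241.] 1302
cam 0.61 [390. 234.] 273
cam 0.37 [427. 238.] 1325
key_grip 0.92 [225. 294.] 370
key_grip 0.64 [229. 231.] 361
stand_seat 0.85 [239. 238.] 1876
stand_seat 0.47 [388. 234.] 248
stand_seat 0.15 [430. 238.] 1307
rail_face 0.68 [428. 236.] 1324
cam_floor 0.77 [390. 230.] 273
key_tip 0.89 [227. 296.] 352
key_tip 0.76 [225. 230.] 348
side 51.571953371961285 316.8057757469774 241.96312443870482 [-0.05369783  0.          0.          0.          0.        ] [ 0.295 -0.626  0.433] [[0.97, -0.26, 0.01], [-0.1, -0.43, -0.9], [0.23, 0.87, -0.44]]
jig_panel 0.74 [358. 290.] 13293
rail 0.68 [372. 296.] 3841
rail 0.48 [319. 219.] 1226
cam 0.59 [359. 272.] 130
key_grip 0.93 [319. 197.] 425
key_grip 0.92 [261. 211.] 326
stand_seat 0.71 [318. 219.] 1131
rail_face 0.79 [373. 299.] 3891
key_tip 0.8 [319. 197.] 413
key_tip 0.54 [265. 208.] 333
```

View pics/top0.png

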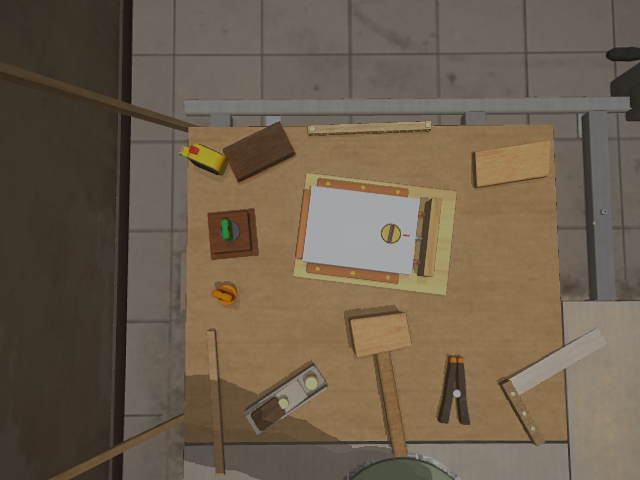

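View pics/side0.png

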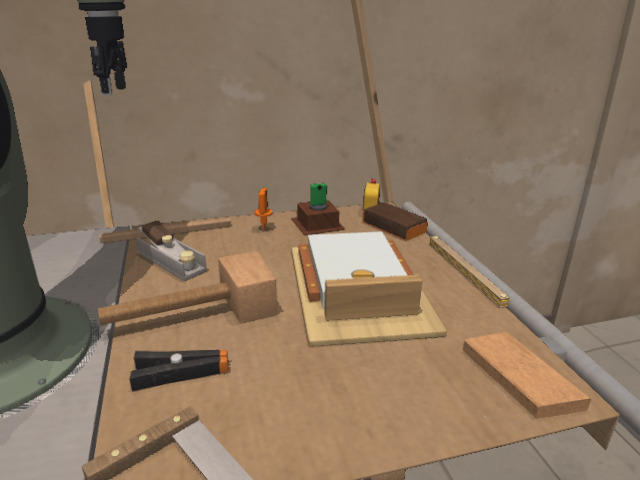

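Candidates for the key: the green one in the stand at top (228,230) / side (319,197), and the orange look-alike at top (225,293) / side (261,211). By the description I want the green one. I'll check that with close crops and measure.

Run:
```python
from h import *
t=cv2.imread("pics/top0.png");s=cv2.imread("pics/side0.png")
a=cv2.resize(t[165:305,285:465],None,fx=4,fy=4,interpolation=cv2.INTER_CUBIC)
cv2.imwrite("pics/c_jig.png",a)
b=cv2.resize(t[200:310,195:270],(409,600),interpolation=cv2.INTER_CUBIC)
c=cv2.resize(s[170:245,245:350],(391,280),interpolation=cv2.INTER_CUBIC)
o=np.zeros((600,800,3),np.uint8);o[:,:409]=b;o[:280,409:]=c
d=cv2.resize(s[250:330,310:430],(391,261),interpolation=cv2.INTER_CUBIC);o[300:561,409:]=d
cv2.imwrite("pics/c_key.png",o)
```

```text
(no output)
```

View pics/c_jig.png

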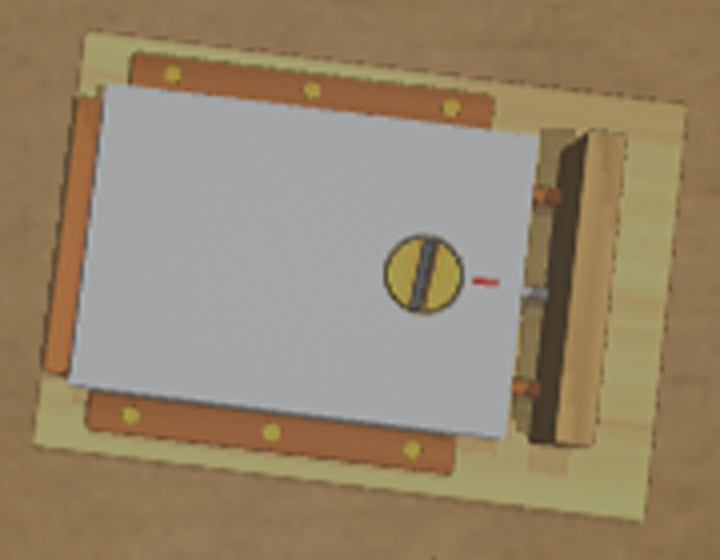

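View pics/c_key.png

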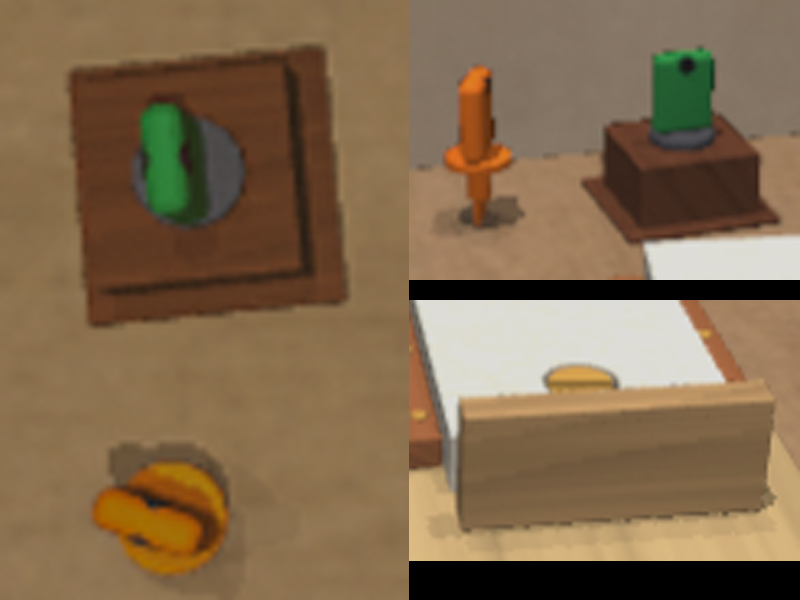

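Run:
```python
from h import *
f=bot.grab_frame("top");g=bot.grab_frame("side")
cr=lambda p:np.array(p,float)/4+[285,165]-0.375
P=onz(f,cr([(107,84),(538,134),(503,438),(69,384)]),.042)
print("panel",P.round(4).tolist(),"c",P.mean(0).round(4))
v=(P[0]-P[1]+P[3]-P[2]);yaw_y=np.arctan2(v[1],v[0]);print("len",np.linalg.norm(v)/2,"panel +y dir deg",np.degrees(yaw_y))
w=(P[0]-P[3]+P[1]-P[2]);print("len",np.linalg.norm(w)/2,np.degrees(np.arctan2(w[1],w[0])))
c=P.mean(0)
print("edge lens",[np.linalg.norm(P[i]-P[(i+1)%4]).round(4) for i in range(4)])
u=v/np.linalg.norm(v)
print("cam pred",(c-u*.055).round(4),"cam seen",onz(f,cr([(424,274)]),.0405).round(4))
S=onz(f,cr([(431,238),(417,310)]),.0405);d=S[0]-S[1];print("slot deg",np.degrees(np.arctan2(d[1],d[0])))
R=onz(f,cr([(590,131),(626,136),(592,446),(556,440)]),.073);print("rail top",R.round(4).tolist())
for p in R: print("along u from panel c",(p-c)[:2]@u[:2], )
ck=lambda p:np.array(p,float)/(409/75)+[195,200]-0.41
T=onz(f,ck([(70,72),(288,57),(310,272),(98,290)]),.04);print("stand",T.round(4).tolist(),T.mean(0).round(4),[np.linalg.norm(T[i]-T[(i+1)%4]).round(4) for i in range(4)])
print("collar",onz(f,ck([(188,170)]),.046).round(4))
G=onz(f,ck([(160,108),(170,208)]),.092);d=G[0]-G[1];print("grip",G.mean(0).round(4),np.linalg.norm(d),np.degrees(np.arctan2(d[1],d[0])))
# whole-view cross-check
px=proj(g,np.r_[[c+[0,0,0]],P,R,[[*T.mean(0)[:2],.04]],[[*G.mean(0)[:2],.092]]]);print(px.round(1).tolist())
im=g["pixels"].copy()
for p in px: cv2.circle(im,tuple(int(x) for x in p.round()),1,(0,0,255),-1)
cv2.imwrite("pics/side_chk.png",cv2.resize(im[160:340,240:460],(733,600),interpolation=cv2.INTER_CUBIC))
print(bot.observe()["clock"])
```

```text
panel [[0.6341, 0.1598, 0.042], [0.6097, -0.038, 0.042], [0.4705, -0.0192, 0.042], [0.4962, 0.1779, 0.042]] c [0.5526 0.0701 0.042 ]
len 0.19901835564040107 panel +y dir deg 82.77366745511172
len 0.1398070785592631 -7.5782450649152295
edge lens [np.float64(0.1993), np.float64(0.1405), np.float64(0.1987), np.float64(0.1391)]
cam pred [0.5457 0.0156 0.042 ] cam seen [[0.5456 0.0152 0.0405]]
slot deg -11.907163236118075
rail top [[0.606, -0.0548, 0.073], [0.6036, -0.0707, 0.073], [0.4664, -0.0524, 0.073], [0.4691, -0.0367, 0.073]]
along u from panel c -0.11716445883633235
along u from panel c -0.1332451240093827
along u from panel c -0.13238561712770433
along u from panel c -0.11644176260898528
stand [[0.585, 0.3507, 0.04], [0.5897, 0.2775, 0.04], [0.5172, 0.2699, 0.04], [0.5116, 0.3406, 0.04]] [0.5509 0.3097 0.04  ] [np.float64(0.0733), np.float64(0.073), np.float64(0.071), np.float64(0.0741)]
collar [[0.5511 0.3099 0.046 ]]
grip [0.5506 0.3095 0.092 ] 0.032049588643266215 6.077534305467394
[[356.0, 258.0], [381.6, 231.5], [414.4, 286.2], [323.1, 291.5], [308.0, 234.8], [419.0, 274.1], [422.3, 279.6], [327.1, 285.2], [325.9, 279.4], [318.1, 207.0], [318.3, 183.6]]
1.0
```

View pics/side_chk.png

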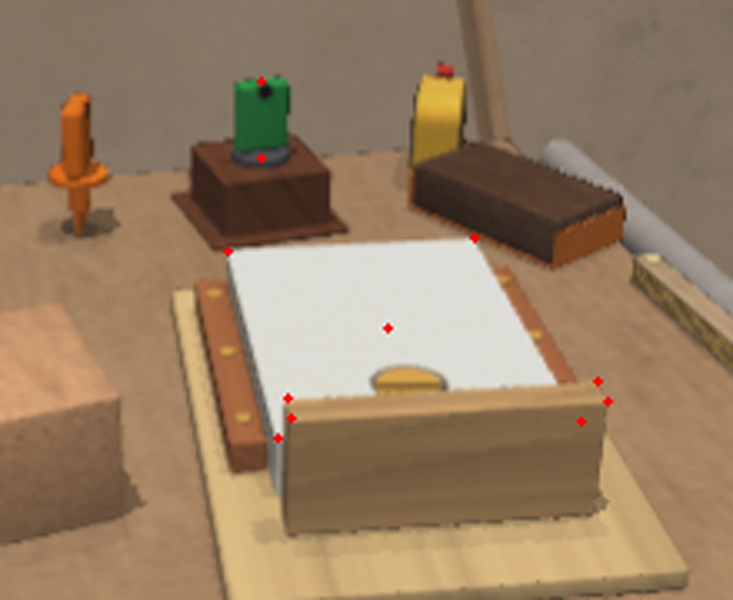

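The side view agrees with the top-view poses to about 2 px: panel centre (0.5526, 0.0701), jig yaw about -7.4°, rail gap about 15 mm, stand (0.551, 0.310). The green key is in the stand, and the orange one stands free at top (225,293). I'll move towards the rail with the fingers shut.

```bash
cat > d.py <<'E'
import sys
from h import *
def go(x,y,z,yawdeg):
    o=bot.observe();R=Ro.from_euler("xyz",o["tool_rot"])
    d=R.inv().apply(np.array([x,y,z])-o["position"])
    Rt=Ro.from_euler("xyz",[np.pi,0,np.radians(yawdeg)])
    rv=(R.inv()*Rt).as_rotvec()
    print("clk",round(o["clock"],2),"pos",o["position"].round(4),"rot",np.degrees(o["tool_rot"]).round(2),"F",o["force"].round(1),"M",o["moment"].round(2),"w",round(o["grip_width"],4),"q7",o["qpos"].round(2))
    print("shift/25mm",(d/.025).round(2),"turn deg",np.degrees(rv).round(2),"turn/360",(rv/2/np.pi).round(4))
if __name__=="__main__": go(*map(float,sys.argv[1:5]))
E
python3 -m handwheel '[[-1,-0.8,0,0,0,0],[-1,-0.8,0,0,0,0],[-1,-0.8,0,0,0,0],[-1,-0.8,0,0,0,0],[-1,-0.8,0,0,0,0],[-1,-0.8,0,0,0,0],[-1,-0.8,0,0,0,0],[-1,-0.8,0,0,0,0]]' 1 60
python3 d.py .5288 -.1134 .2 172.6
```

```text
clock: 2.0
position: [0.3045, 0.4039, 0.2095]
tool_rot: [3.141, 0.0, 2.904]
force: [0.4, 0.5, -1.1]
grip_width: -0.0001
clk 2.0 pos [0.3045 0.4039 0.2095] rot [1.7999e+02 1.0000e-02 1.6637e+02] F [ 0.4  0.5 -1.1] M [ 0.01 -0.   -0.04] w -0.0001 q7 [-1.05  0.33  0.01  1.91 -0.    0.9   0.29]
shift/25mm [-13.59 -18.     0.38] turn deg [ 0.01  0.01 -6.23] turn/360 [ 0.      0.     -0.0173]
```

```bash
python3 -m handwheel '[[-1,-1,0,0,0,0],[-1,-1,0,0,0,0],[-1,-1,0,0,0,0],[-1,-1,0,0,0,0],[-1,-1,0,0,0,0],[-1,-1,0,0,0,0],[-1,-1,0,0,0,0],[-1,-1,0,0,0,0]]'
python3 -m handwheel '[[-1,-1,0,0,0,0],[-1,-1,0,0,0,0],[-1,-1,0,0,0,0],[-1,-1,0,0,0,0],[-1,-1,0,0,0,0],[-0.6,-1,0,0,0,0],[0,-1,0,0,0,0],[0,-1,0,0,0,0]]'
python3 d.py .5288 -.1134 .2 172.6
```

```text
clock: 3.0
position: [0.4518, 0.1623, 0.2096]
tool_rot: [3.141, 0.0, 2.904]
force: [1.1, 0.3, 0.5]
grip_width: 0.0
clock: 4.0
position: [0.54, -0.0649, 0.2094]
tool_rot: [-3.142, 0.0, 2.904]
force: [-0.6, -0.9, 0.1]
grip_width: -0.0001
clk 4.0 pos [ 0.54   -0.0649  0.2094] rot [-180.      0.    166.37] F [-0.6 -0.9  0.1] M [-0.01 -0.01 -0.  ] w -0.0001 q7 [-0.15  0.4   0.21  1.82 -0.1   0.93  1.44]
shift/25mm [-0.02 -1.99  0.37] turn deg [-0.   -0.   -6.23] turn/360 [-0.     -0.     -0.0173]
```

```bash
python3 -m handwheel '[[0,-1,0.4,0,0,0],[0,-1,0,0,0,-0.0173],[0,0,1,0,0,0],[0,0,1,0,0,0],[0,0,1,0,0,0],[0,0,1,0,0,0],[0,0,1,0,0,0],[0,0,1,0,0,0]]'
python3 -m handwheel '[[0,0,0.6,0,0,0],[0,0,0,0,0,0]]'
python3 - <<'E'
from h import *
for n in("top","side"):
    f=bot.grab_frame(n);cv2.imwrite(f"pics/{n}1.png",f["pixels"])
E
python3 d.py .5300 -.1054 .035 172.6
```

```text
clock: 5.0
position: [0.5285, -0.1127, 0.0487]
tool_rot: [3.142, 0.0, 3.012]
force: [0.4, 0.5, -0.5]
grip_width: -0.0002
clock: 5.25
position: [0.5279, -0.1126, 0.0338]
tool_rot: [-3.142, -0.001, 3.012]
force: [-0.1, 0.1, 0.8]
grip_width: -0.0005
clk 5.35 pos [ 0.5287 -0.1128  0.035 ] rot [-1.8000e+02  4.0000e-02  1.7259e+02] F [ 0.5  1.  -0.5] M [-0.01 -0.02  0.  ] w 0.0003 q7 [ 0.01  0.65  0.13  1.96 -0.15  0.54  1.68]
shift/25mm [-0.01  0.3   0.  ] turn deg [-0.    0.04 -0.01] turn/360 [-0.      0.0001 -0.    ]
```

View pics/side1.png

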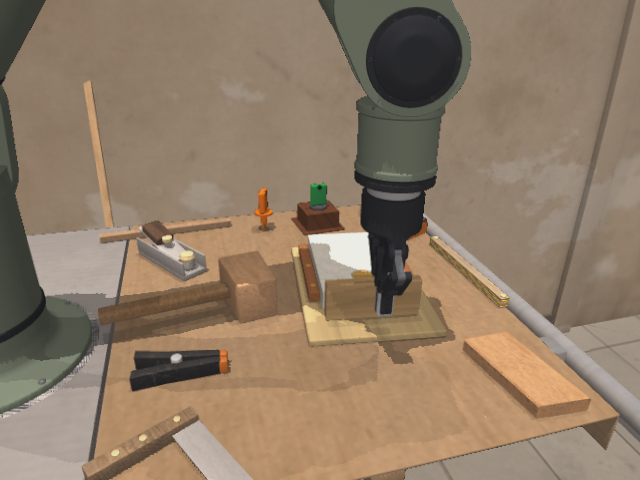

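View pics/top1.png

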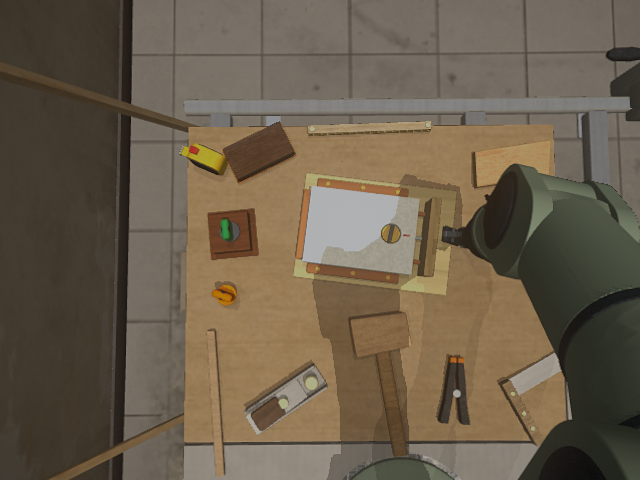

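The fingers (top ≈ (455,235)) are just behind the middle of the rail's outer face. Pushing along tool +y.

```bash
python3 -m handwheel '[[0,0.7,0,0,0,0],[0,0.5,0,0,0,0],[0,0.25,0,0,0,0],[0,0.25,0,0,0,0],[0,0.2,0,0,0,0],[0,0.1,0,0,0,0]]'
python3 d.py .5300 -.1054 .035 172.6
```

```text
clock: 6.1
position: [0.5349, -0.0631, 0.0345]
tool_rot: [-3.141, 0.0, 3.012]
force: [0.5, -3.7, 2.0]
grip_width: 0.0002
clk 6.1 pos [ 0.5349 -0.0631  0.0345] rot [-1.7999e+02  1.0000e-02  1.7259e+02] F [ 0.5 -3.7  2. ] M [-0.63  0.05 -0.  ] w 0.0002 q7 [-0.09  0.65  0.14  1.96 -0.16  0.54  1.6 ]
shift/25mm [-0.03 -1.7  -0.02] turn deg [-0.01  0.01 -0.01] turn/360 [-0.  0. -0.]
```

```bash
python3 -m handwheel '[[0,0.15,0,0,0,0],[0,0.1,0,0,0,0],[0,0,0,0,0,0]]'
python3 -m handwheel '[[0,0.1,0,0,0,0],[0,0.05,0,0,0,0]]'
python3 -m handwheel '[[0,0.05,0,0,0,0],[0,0.05,0,0,0,0]]'
```

```text
clock: 6.48
position: [0.5354, -0.0588, 0.0345]
tool_rot: [-3.14, 0.0, 3.011]
force: [-1.8, -14.2, 3.5]
grip_width: -0.0001
clock: 6.72
position: [0.5354, -0.0583, 0.0345]
tool_rot: [-3.137, 0.0, 3.008]
force: [-3.2, -35.0, 4.7]
grip_width: 0.0001
clock: 6.98
position: [0.5354, -0.058, 0.0346]
tool_rot: [-3.135, 0.0, 3.006]
force: [-5.0, -47.0, 6.0]
grip_width: -0.0002
```

Hard stop reached, 47 N with no more travel. Backing off, rising and looking.

```bash
python3 -m handwheel '[[0,-0.5,0,0,0,0],[0,-0.7,0,0,0,0],[0,0,-1,0,0,0],[0,0,-1,0,0,0],[0,0,-1,0,0,0],[0,0,-1,0,0,0],[0,0,-1,0,0,0],[0,0,0,0,0,0]]' -1
python3 d.py .551 .3098 .16 -174
python3 - <<'E'
from h import *
for n in("top","side"):
    f=bot.grab_frame(n);cv2.imwrite(f"pics/{n}2.png",f["pixels"])
    if n=="top": cv2.imwrite("pics/c2.png",cv2.resize(f["pixels"][165:305,285:485],None,fx=4,fy=4,interpolation=cv2.INTER_CUBIC))
E
```

```text
clock: 7.98
position: [0.5333, -0.0801, 0.1608]
tool_rot: [3.141, 0.002, 3.013]
force: [0.4, -0.1, 0.0]
grip_width: 0.0853
clk 7.97 pos [ 0.5333 -0.0801  0.1608] rot [1.7995e+02 1.4000e-01 1.7263e+02] F [ 0.4 -0.1  0. ] M [-0.03  0.03  0.01] w 0.0853 q7 [-0.1   0.45  0.19  1.89 -0.12  0.81  1.59]
shift/25mm [ 1.3  15.56  0.04] turn deg [  0.03   0.14 -13.37] turn/360 [ 0.0001  0.0004 -0.0372]
```

View pics/c2.png

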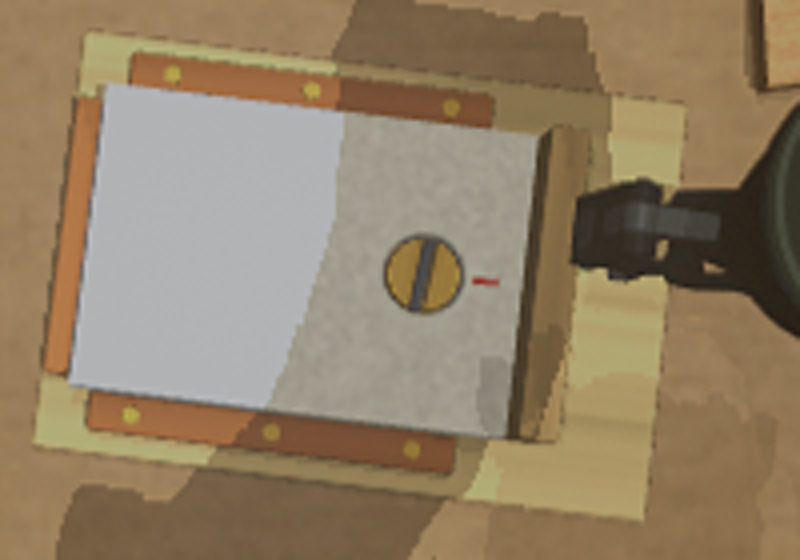

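The rail is flush with the panel edge in the crop, with only its visible inner top face between them and no dowels showing. Now to the key.

```bash
python3 -m handwheel '[[0,1,0,0,0,0],[0.3,1,0,0,0,0],[0.4,1,0,0,0,0],[0.4,1,0,0,0,0],[0.2,1,0,0,0,0],[0,1,0,0,0,0],[0,1,0,0,0,0],[0,1,0,0,0,0]]'
python3 -m handwheel '[[0,1,0,0,0,0],[0,1,0,0,0,0],[0,1,0,0,0,0],[0,1,0,0,0,0],[0,1,0,0,0,0],[0,1,0,0,0,0],[0,1,0,0,0,-0.0186],[0.1,0.5,0,0,0,-0.0186]]'
python3 d.py .551 .3098 .052 -174
```

```text
clock: 9.07
position: [0.5255, 0.123, 0.1583]
tool_rot: [-3.141, -0.002, 3.013]
force: [-0.0, -0.2, -0.1]
grip_width: 0.0854
clock: 10.07
position: [0.5462, 0.3104, 0.1591]
tool_rot: [3.141, -0.0, -3.032]
force: [0.0, 0.0, 0.1]
grip_width: 0.0855
clk 10.07 pos [0.5462 0.3104 0.1591] rot [ 1.7999e+02 -1.0000e-02 -1.7372e+02] F [0.  0.  0.1] M [-0.03  0.04 -0.  ] w 0.0855 q7 [-0.67  0.58  0.09  1.64 -0.06  0.92  1.12]
shift/25mm [-0.19 -0.05  4.28] turn deg [ 0.01 -0.01  0.28] turn/360 [ 0.     -0.      0.0008]
```

```bash
python3 -m handwheel '[[-0.2,0,1,0,0,0],[0,0,1,0,0,0],[0,0,1,0,0,0],[0,0,0.8,0,0,0],[0,0,0.5,0,0,0],[0,0,0,0,0,0]]'
python3 -m handwheel '[[0,0,0,0,0,0],[0,0,0,0,0,0],[0,0,0,0,0,0],[0,0,0,0,0,0],[0,0,0,0,0,0]]' 1 90
python3 d.py .551 .3098 .052 -174
python3 - <<'E'
from h import *
for n in("top","side"):
    f=bot.grab_frame(n);cv2.imwrite(f"pics/{n}3.png",f["pixels"])
    if n=="side": cv2.imwrite("pics/c3.png",cv2.resize(f["pixels"][130:250,240:400],None,fx=4,fy=4,interpolation=cv2.INTER_CUBIC))
E
```

```text
clock: 10.82
position: [0.551, 0.3087, 0.0513]
tool_rot: [-3.141, -0.001, -3.037]
force: [-0.7, -0.2, 0.6]
grip_width: 0.0852
clock: 11.45
position: [0.5513, 0.3088, 0.0521]
tool_rot: [3.141, 0.0, -3.037]
force: [-1.1, 0.4, 1.2]
grip_width: 0.0119
clk 11.45 pos [0.5513 0.3088 0.0521] rot [ 1.7999e+02  1.0000e-02 -1.7401e+02] F [-1.1  0.4  1.2] M [ 0.12  0.05 -0.01] w 0.0119 q7 [-0.65  0.73  0.07  1.7  -0.07  0.72  1.13]
shift/25mm [0.01 0.04 0.  ] turn deg [ 0.01  0.01 -0.01] turn/360 [ 0.  0. -0.]
```

View pics/c3.png

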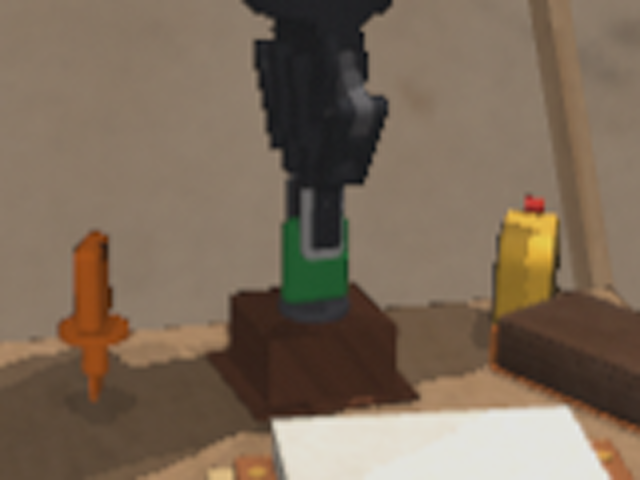

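Run:
```python
from h import *
f=bot.grab_frame("side")
print(proj(f,[[.5287,-.1128,.035],[.5513,.3088,.052],[.5513,.3018,.052],[.5513,.3018,.0707],[.551,.3028,.046],[.551,.3028,.092]]).round(1))
```

```text
[[382.6 325.7]
 [318.5 201.8]
 [319.4 203. ]
 [319.5 194.6]
 [319.1 205.5]
 [319.4 184.6]]
```

Run:
```python
from h import *
a=cv2.imread("pics/side3.png")[150:225,290:350];b=cv2.imread("pics/side1.png")[270:330,350:420]
o=np.zeros((600,800,3),np.uint8)
o[:500,:400]=cv2.resize(a,(400,500),interpolation=cv2.INTER_CUBIC);o[:330,410:795]=cv2.resize(b,(385,330),interpolation=cv2.INTER_CUBIC)
cv2.imwrite("pics/c4.png",o)
```

```text
(no output)
```

View pics/c4.png

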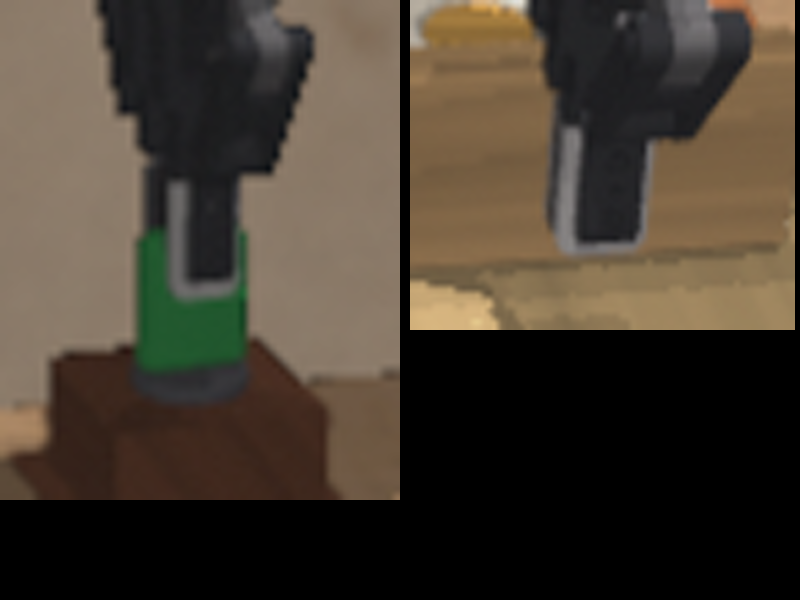

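The visible pads end around z≈0.07, so they hold the upper half of the paddle, squarely and nearly centred (side (321,190)). Grip width 11.9 mm. Lifting.

```bash
python3 -m handwheel '[[0,0,-0.5,0,0,0],[0,0,-1,0,0,0],[0,0,-1,0,0,0],[0,0,-0.7,0,0,0],[0,0,0,0,0,0.0248],[0,0,0,0,0,0.0249]]' 1 100
python3 d.py .5456 .0154 .125 168.1
```

```text
clock: 12.35
position: [0.5512, 0.3086, 0.1325]
tool_rot: [3.141, 0.0, 2.929]
force: [0.3, 0.9, -1.7]
grip_width: 0.0115
clk 12.35 pos [0.5512 0.3086 0.1325] rot [179.98   0.   167.8 ] F [ 0.3  0.9 -1.7] M [-0.01  0.02  0.02] w 0.0115 q7 [-0.72  0.62  0.17  1.66 -0.13  0.87  0.86]
shift/25mm [ -2.26 -11.51   0.3 ] turn deg [ 0.02  0.   -0.3 ] turn/360 [ 0.      0.     -0.0008]
```

```bash
python3 -m handwheel '[[-0.2,-1,0,0,0,0],[-0.2,-1,0,0,0,0],[-0.2,-1,0,0,0,0],[-0.2,-1,0,0,0,0],[-0.2,-1,0,0,0,0],[-0.2,-1,0,0,0,0],[-0.2,-1,0,0,0,0],[-0.2,-1,0,0,0,0]]'
python3 -m handwheel '[[-0.2,-1,0.1,0,0,0],[-0.2,-1,0.1,0,0,0],[-0.26,-1,0.1,0,0,0],[0,-0.51,0,0,0,0],[0,0,0,0,0,0]]'
python3 d.py .5456 .0154 .125 168.1
python3 - <<'E'
from h import *
for n in("top","side"):
    f=bot.grab_frame(n);cv2.imwrite(f"pics/{n}5.png",f["pixels"])
    if n=="side":
        r=bot.trace(f,"key_tip")
        for q in r: print(q["score"],q["point"],np.argwhere(q["region"]).min(0),np.argwhere(q["region"]).max(0))
        o=bot.observe()["position"]
        k=o-[0,0,.0] ; 
        # key axis points relative TCP: grip at +.0169, tip at .0169-.063
        X=[[o[0],o[1],o[2]+.0169+h] for h in(.023,0,-.023,-.029,-.0495,-.063)]
        px=proj(f,X);print(px.round(1).tolist())
        im=cv2.resize(f["pixels"][190:290,300:420],None,fx=6,fy=6,interpolation=cv2.INTER_CUBIC)
        for p in px: cv2.circle(im,tuple(int((a-b)*6+2.5) for a,b in zip(p,(300,190))),3,(0,0,255),-1)
        cv2.imwrite("pics/c5.png",im[:600,:800])
E
```

```text
clock: 13.35
position: [0.5489, 0.1024, 0.1321]
tool_rot: [3.142, 0.0, 2.934]
force: [0.6, -0.3, -1.0]
grip_width: 0.0115
clock: 13.98
position: [0.5468, 0.0145, 0.1246]
tool_rot: [3.142, -0.0, 2.932]
force: [-0.0, 0.4, -1.9]
grip_width: 0.0117
clk 13.97 pos [0.5468 0.0145 0.1246] rot [180.    -0.   168.02] F [-0.   0.4 -1.9] M [ 0.02 -0.04  0.01] w 0.0117 q7 [-0.26  0.52  0.17  1.89 -0.12  0.74  1.34]
shift/25mm [ 0.05  0.03 -0.02] turn deg [ 0.   -0.   -0.08] turn/360 [ 0.     -0.     -0.0002]
0.98 [362.9, 225.6] [203 354] [253 379]
0.55 [263.5, 207.6] [189 255] [224 271]
[[368.0, 201.8], [367.2, 216.1], [366.4, 230.1], [366.1, 233.6], [365.4, 245.7], [364.9, 253.4]]
```

View pics/c5.png

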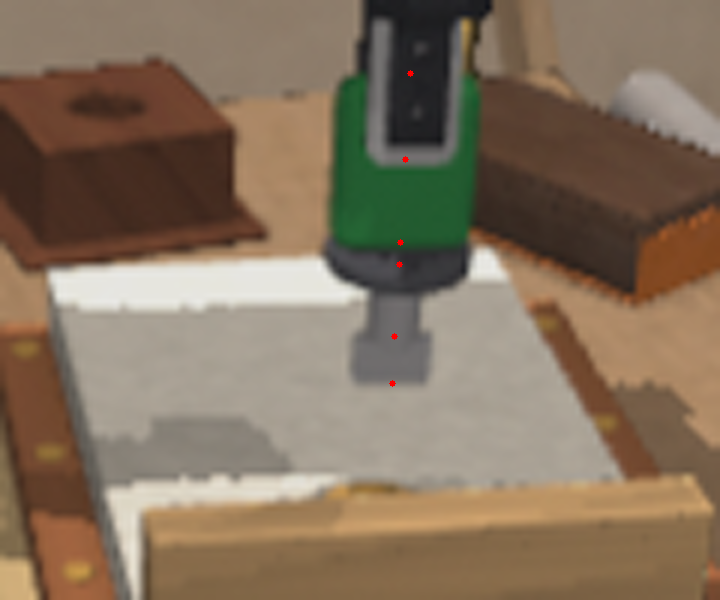

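View pics/top5.png

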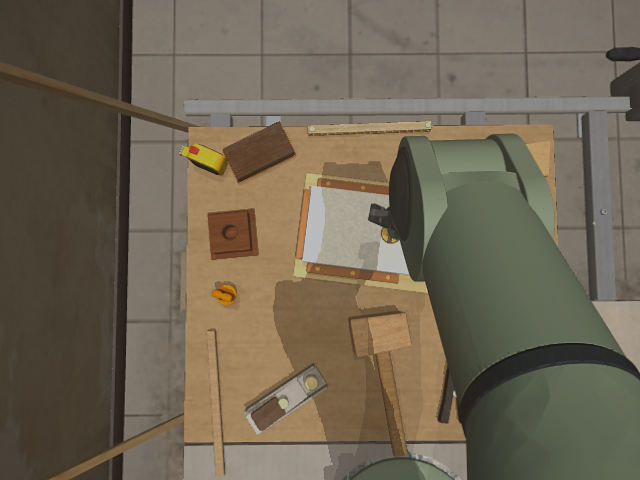

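The key hangs straight and matches the projected axis (blade edge at side ≈ (365,253.5)); the stand is empty. Descending in small steps.

```bash
python3 -m handwheel '[[0.05,0.03,0.8,0,0,0],[0,0,0.5,0,0,0],[0,0,0,0,0,0]]'
python3 d.py .5456 .0154 .0765 168.1
python3 -m handwheel '[[0,0,0.1,0,0,0],[0,0,0.1,0,0,0],[0,0,0.08,0,0,0],[0,0,0,0,0,0]]'
python3 d.py .5456 .0154 .0765 168.1
```

```text
clock: 14.5
position: [0.5456, 0.0169, 0.0912]
tool_rot: [-3.141, -0.002, 2.935]
force: [-0.9, -0.1, -1.9]
grip_width: 0.0115
clk 14.5 pos [0.5456 0.0169 0.0912] rot [-1.7997e+02 -9.0000e-02  1.6815e+02] F [-0.9 -0.1 -1.9] M [-0.02  0.    0.  ] w 0.0115 q7 [-0.25  0.57  0.16  1.92 -0.14  0.67  1.35]
shift/25mm [-0.01 -0.06  0.59] turn deg [-0.03 -0.09  0.05] turn/360 [-0.0001 -0.0002  0.0001]
clock: 15.0
position: [0.5461, 0.0165, 0.0849]
tool_rot: [-3.142, -0.0, 2.934]
force: [1.2, -0.0, -1.7]
grip_width: 0.0112
clk 15.0 pos [0.5461 0.0165 0.0849] rot [-180.    -0.   168.1] F [ 1.2 -0.  -1.7] M [-0.05  0.01  0.03] w 0.0112 q7 [-0.25  0.58  0.16  1.92 -0.14  0.66  1.35]
shift/25mm [ 0.01 -0.05  0.33] turn deg [-0. -0.  0.] turn/360 [-0. -0.  0.]
```

```bash
python3 -m handwheel '[[0,-0.04,0.1,0,0,0],[0,0,0.1,0,0,0],[0,0,0,0,0,0]]'
python3 -m handwheel '[[0,0,0.08,0,0,0],[0,0,0.04,0,0,0],[0,0,0,0,0,0]]'
python3 d.py .5456 .0154 .0765 70
```

```text
clock: 15.38
position: [0.5457, 0.0154, 0.0797]
tool_rot: [-3.141, -0.0, 2.934]
force: [-0.0, 1.0, -1.1]
grip_width: 0.0116
clock: 15.75
position: [0.5459, 0.0155, 0.0768]
tool_rot: [-3.142, -0.0, 2.934]
force: [0.3, -0.0, -1.0]
grip_width: 0.0117
clk 15.75 pos [0.5459 0.0155 0.0768] rot [-1.800e+02 -1.000e-02  1.681e+02] F [ 0.3 -0.  -1. ] M [0.05 0.02 0.02] w 0.0117 q7 [-0.25  0.59  0.15  1.92 -0.14  0.64  1.36]
shift/25mm [ 0.01 -0.01  0.01] turn deg [-1.00e-02 -0.00e+00  9.81e+01] turn/360 [-0.     -0.      0.2725]
```

The blade is in the slot, 2 mm off the floor, with no force. Turning clockwise.

```bash
python3 -m handwheel '[[0,0,0,0,0,0.025],[0,0,0,0,0,0.025],[0,0,0,0,0,0.025],[0,0,0,0,0,0.025]]'
python3 d.py .5457 .0154 .0765 72.6
python3 -m handwheel '[[0,0,0,0,0,0.025],[0,0,0,0,0,0.025],[0,0,0,0,0,0.025],[0,0,0,0,0,0.025],[0,0,0,0,0,0.02],[0,0,0,0,0,0]]'
python3 d.py .5457 .0154 .0765 72.6
```

```text
clock: 16.25
position: [0.5457, 0.0156, 0.077]
tool_rot: [-3.141, -0.0, 2.301]
force: [-1.1, 1.5, -1.1]
grip_width: 0.0115
clk 16.25 pos [0.5457 0.0156 0.077 ] rot [-1.7999e+02 -1.0000e-02  1.3182e+02] F [-1.1  1.5 -1.1] M [0.07 0.44 0.12] w 0.0115 q7 [-0.37  0.61  0.33  1.93 -0.31  0.65  0.88]
shift/25mm [-0.   -0.01  0.02] turn deg [-1.000e-02 -1.000e-02  5.922e+01] turn/360 [-0.     -0.      0.1645]
clock: 17.0
position: [0.5455, 0.0159, 0.0768]
tool_rot: [-3.141, -0.0, 1.553]
force: [-2.9, 1.9, 1.2]
grip_width: 0.0117
clk 17.0 pos [0.5455 0.0159 0.0768] rot [-179.95   -0.     88.98] F [-2.9  1.9  1.2] M [0.43 0.94 0.04] w 0.0117 q7 [-0.51  0.65  0.53  1.94 -0.51  0.69  0.31]
shift/25mm [-0.02  0.01  0.01] turn deg [-5.000e-02  1.000e-02  1.638e+01] turn/360 [-0.0001  0.      0.0455]
```

```bash
python3 -m handwheel '[[0,0,0,0,0,0.02],[0,0,0,0,0,0.018],[0,0,0,0,0,0]]'
python3 d.py .5457 .0154 .0765 72.6
python3 -m handwheel '[[0,0,0,0,0,0.006],[0,0,0,0,0,0.004],[0,0,0,0,0,0]]'
python3 d.py .5457 .0154 .0765 72.6
python3 - <<'E'
from h import *
for n in("top","side"):
    f=bot.grab_frame(n);cv2.imwrite(f"pics/{n}6.png",f["pixels"])
    if n=="top": cv2.imwrite("pics/c6.png",cv2.resize(f["pixels"][165:305,285:485],None,fx=4,fy=4,interpolation=cv2.INTER_CUBIC))
E
```

```text
clock: 17.38
position: [0.5455, 0.0159, 0.0768]
tool_rot: [-3.141, -0.0, 1.317]
force: [-3.8, 2.0, 2.2]
grip_width: 0.0116
clk 17.38 pos [0.5455 0.0159 0.0768] rot [-179.95   -0.     75.43] F [-3.8  2.   2.2] M [0.93 1.13 0.07] w 0.0116 q7 [-0.55  0.67  0.59  1.94 -0.57  0.7   0.14]
shift/25mm [-0.02  0.01  0.01] turn deg [-0.05  0.    2.83] turn/360 [-0.0001  0.      0.0079]
clock: 17.75
position: [0.5455, 0.0158, 0.0768]
tool_rot: [-3.141, -0.0, 1.254]
force: [-3.0, 3.6, 1.0]
grip_width: 0.0117
clk 17.75 pos [0.5455 0.0158 0.0768] rot [-1.7994e+02 -2.0000e-02  7.1850e+01] F [-3.   3.6  1. ] M [1.11 1.18 0.04] w 0.0117 q7 [-0.56  0.68  0.61  1.94 -0.59  0.71  0.09]
shift/25mm [-0.01  0.01  0.01] turn deg [-0.06 -0.02 -0.75] turn/360 [-0.0002 -0.     -0.0021]
```

View pics/c6.png

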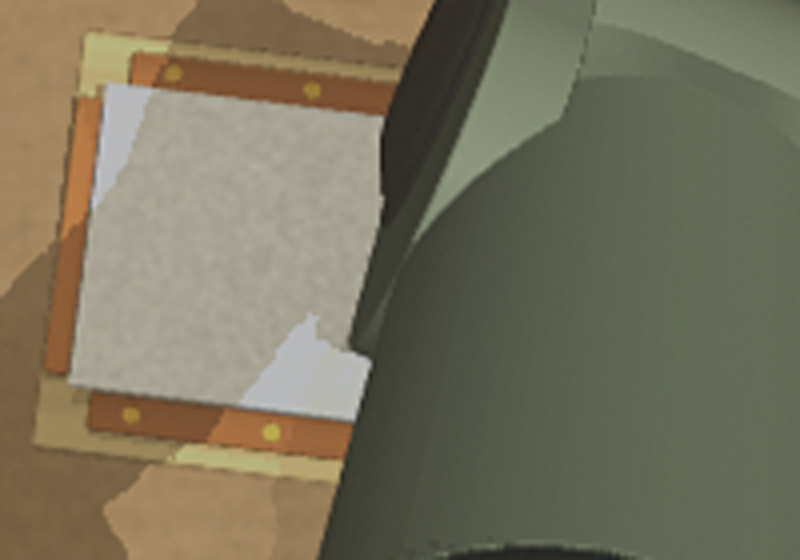

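View pics/side6.png

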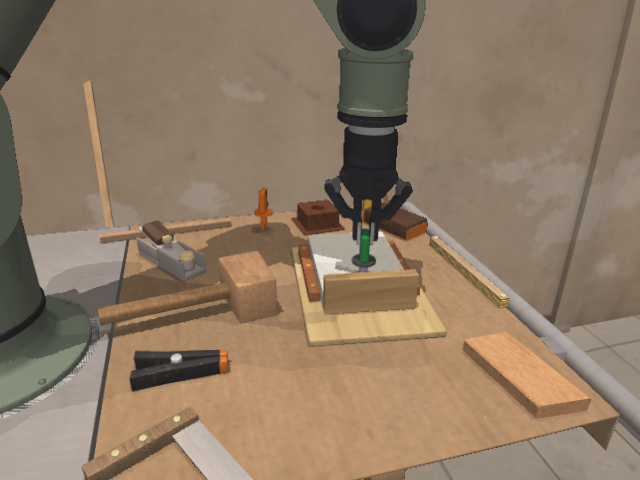

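```bash
python3 -m handwheel '[[0,0,0,0,0,0.006],[0,0,0,0,0,0.003],[0,0,0,0,0,0]]'
python3 d.py .5457 .0154 .0765 72.6
python3 -m handwheel '[[0,0,0,0,0,0.006],[0,0,0,0,0,0.003],[0,0,0,0,0,0]]'
python3 d.py .5457 .0154 .0765 72.6
```

```text
clock: 18.23
position: [0.5455, 0.0159, 0.0768]
tool_rot: [-3.141, -0.0, 1.198]
force: [-4.1, 4.7, 0.7]
grip_width: 0.0117
clk 18.23 pos [0.5455 0.0159 0.0768] rot [-1.7994e+02 -1.0000e-02  6.8640e+01] F [-4.1  4.7  0.7] M [1.12 1.15 0.29] w 0.0117 q7 [-0.57  0.68  0.62  1.94 -0.6   0.71  0.05]
shift/25mm [-0.02  0.01  0.01] turn deg [-0.06 -0.01 -3.96] turn/360 [-0.0002 -0.     -0.011 ]
clock: 18.6
position: [0.5455, 0.016, 0.0768]
tool_rot: [-3.141, -0.0, 1.142]
force: [-4.3, 4.8, 1.3]
grip_width: 0.0118
clk 18.6 pos [0.5455 0.016  0.0768] rot [-1.7994e+02 -1.0000e-02  6.5420e+01] F [-4.3  4.8  1.3] M [1.17 1.17 0.62] w 0.0118 q7 [-0.58  0.69  0.64  1.94 -0.62  0.72  0.  ]
shift/25mm [-0.02  0.02  0.01] turn deg [-0.06 -0.01 -7.18] turn/360 [-0.0002 -0.     -0.0199]
```

Mz climbs to 0.62 N·m, so the cam is on its stop. Backing the key off within its play, then lifting it out.

```bash
python3 -m handwheel '[[0,0,0,0,0,-0.018],[0,0,0,0,0,-0.018],[0,0,0,0,0,0]]'
python3 d.py .5457 .0154 .0765 82.6
python3 -m handwheel '[[0,0,-0.3,0,0,0],[0,0,-0.6,0,0,0],[0,0,-1,0,0,0],[0,0,-0.5,0,0,0]]'
python3 d.py .551 .3098 .134 96
```

```text
clock: 18.98
position: [0.5459, 0.0153, 0.077]
tool_rot: [3.142, -0.0, 1.365]
force: [-2.5, 1.0, -2.0]
grip_width: 0.0117
clk 18.98 pos [0.5459 0.0153 0.077 ] rot [ 1.800e+02 -2.000e-02  7.822e+01] F [-2.5  1.  -2. ] M [0.3  0.57 0.01] w 0.0117 q7 [-0.54  0.67  0.58  1.94 -0.56  0.7   0.17]
shift/25mm [ 0.   -0.01  0.02] turn deg [ 0.   -0.02 -4.38] turn/360 [ 0.     -0.0001 -0.0122]
clock: 19.48
position: [0.5466, 0.0155, 0.1388]
tool_rot: [3.14, -0.001, 1.363]
force: [-0.4, 0.3, -2.3]
grip_width: 0.0118
clk 19.48 pos [0.5466 0.0155 0.1388] rot [ 1.7988e+02 -3.0000e-02  7.8080e+01] F [-0.4  0.3 -2.3] M [-0.03 -0.04 -0.  ] w 0.0118 q7 [-0.6   0.58  0.66  1.9  -0.48  0.82  0.11]
shift/25mm [11.56 -2.26  0.19] turn deg [ 1.200e-01 -1.000e-02 -1.792e+01] turn/360 [ 0.0003 -0.     -0.0498]
```

```bash
python3 -m handwheel '[[1,-0.2,0,0,0,0],[1,-0.2,0,0,0,0],[1,-0.2,0,0,0,0],[1,-0.2,0,0,0,0],[1,-0.2,0,0,0,0],[1,-0.2,0,0,0,0],[1,-0.2,0,0,0,0],[1,-0.2,0,0,0,0]]'
python3 -m handwheel '[[1,-0.2,0,0,0,0],[1,-0.2,0,0,0,0],[1,-0.2,0,0,0,0],[0.56,-0.05,0,0,0,0],[0,0,0,0,0,0],[0,0,0,0,0,0]]'
python3 d.py .551 .3098 .134 78.1
python3 - <<'E'
from h import *
f=bot.grab_frame("top");cv2.imwrite("pics/top7.png",f["pixels"])
cv2.imwrite("pics/c7.png",cv2.resize(f["pixels"][165:305,285:485],None,fx=4,fy=4,interpolation=cv2.INTER_CUBIC))
f=bot.grab_frame("side");cv2.imwrite("pics/side7.png",f["pixels"])
o=bot.observe()["position"]
px=proj(f,[[o[0],o[1],o[2]+.0169+h] for h in(.023,0,-.023,-.029,-.0495,-.063)]+[[.551,.3098,.04]])
im=cv2.resize(f["pixels"][130:250,260:400],None,fx=5,fy=5,interpolation=cv2.INTER_CUBIC)
for p in px: cv2.circle(im,tuple(int((a-b)*5+2) for a,b in zip(p,(260,130))),3,(0,0,255),-1)
cv2.imwrite("pics/c7s.png",im)
E
```

```text
clock: 20.48
position: [0.548, 0.2204, 0.1373]
tool_rot: [3.141, -0.0, 1.363]
force: [0.2, 0.1, -1.0]
grip_width: 0.0117
clock: 21.22
position: [0.5507, 0.3086, 0.137]
tool_rot: [3.141, 0.0, 1.362]
force: [-0.6, -1.0, -2.0]
grip_width: 0.0115
clk 21.23 pos [0.5507 0.3086 0.137 ] rot [1.7998e+02 3.0000e-02 7.8030e+01] F [-0.6 -1.  -2. ] M [-0.01 -0.03  0.03] w 0.0115 q7 [-1.02  0.72  0.67  1.67 -0.52  0.94 -0.37]
shift/25mm [0.05 0.   0.12] turn deg [ 0.02  0.03 -0.07] turn/360 [ 0.      0.0001 -0.0002]
```

View pics/c7.png

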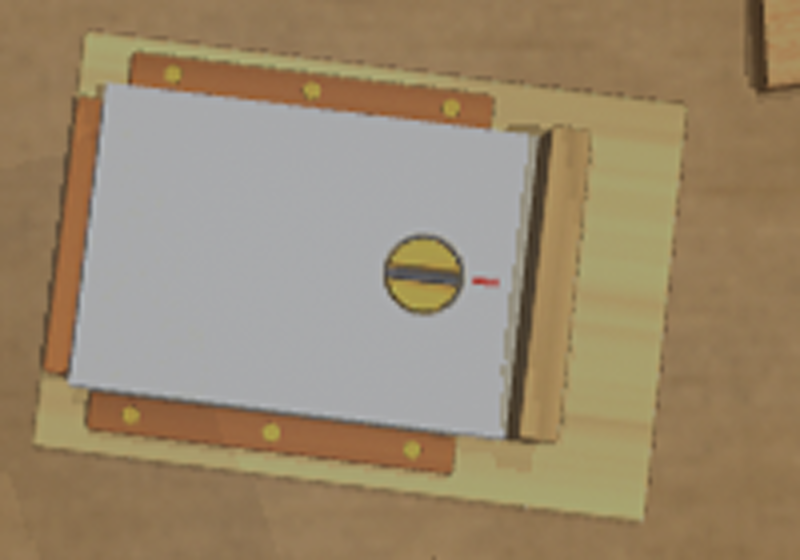

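View pics/c7s.png

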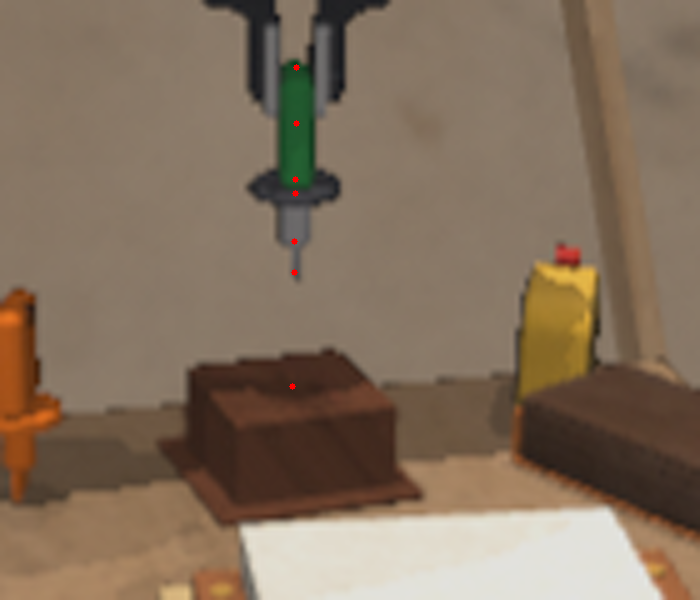

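The slot points at the red mark, and the key hangs straight above the hole. Measuring the gap and slot angle from this picture, and lowering the key meanwhile.

```bash
python3 - <<'E'
from h import *
f=bot.grab_frame("top")
cr=lambda p:np.array(p,float)/4+[285,165]-0.375
c=np.array([.5526,.0701]);u=np.array([np.cos(np.radians(82.6)),np.sin(np.radians(82.6))])
R=onz(f,cr([(590,130),(557,440)]),.073);print("outer face u (home -.118)",((R[:,:2]-c)@u).round(4))
S=onz(f,cr([(388,271),(462,278)]),.0405);d=S[1]-S[0];print("slot deg (-97.4)",np.degrees(np.arctan2(d[1],d[0])))
# slot by pixels: dark on brass
g=cv2.resize(f["pixels"][165:305,285:485],None,fx=4,fy=4,interpolation=cv2.INTER_CUBIC)
m=np.zeros(g.shape[:2],np.uint8);cv2.circle(m,(424,274),32,1,-1)
sat=cv2.cvtColor(g,cv2.COLOR_BGR2HSV)[...,1]
y,x=np.nonzero((m>0)&(sat<90));P=onz(f,cr(np.c_[x,y]),.0405)[:,:2]
e=np.linalg.svd(P-P.mean(0),full_matrices=False)[2][0];print(len(x),np.degrees(np.arctan2(e[1],e[0])))
E
python3 -m handwheel '[[0.05,0,0.5,0,0,0],[0,0,0.7,0,0,0],[0,0,0.6,0,0,0],[0,0,0,0,0,0]]'
python3 d.py .5509 .3098 .0525 78.1
```

```text
outer face u (home -.118) [-0.1169 -0.1171]
slot deg (-97.4) -95.77190862429647
751 -97.29325106867205
clock: 21.88
position: [0.55, 0.3106, 0.0902]
tool_rot: [-3.14, 0.002, 1.363]
force: [-0.2, -0.0, -0.6]
grip_width: 0.0115
clk 21.88 pos [0.55   0.3106 0.0902] rot [-1.7991e+02  1.1000e-01  7.8090e+01] F [-0.2 -0.  -0.6] M [-0.06 -0.03  0.01] w 0.0115 q7 [-1.    0.77  0.62  1.7  -0.57  0.86 -0.34]
shift/25mm [-0.02  0.05  1.51] turn deg [-0.09  0.11 -0.01] turn/360 [-0.0003  0.0003 -0.    ]
```

```bash
python3 -m handwheel '[[0,0,0.3,0,0,0],[0,0,0.3,0,0,0],[0,0,0,0,0,0]]'
python3 -m handwheel '[[0,0,0.3,0,0,0],[0,0,0.3,0,0,0],[0,0,0.2,0,0,0],[0,0,0.05,0,0,0],[0,0,0,0,0,0]]'
python3 d.py .551 .3098 .0525 78.1
```

```text
clock: 22.25
position: [0.5504, 0.311, 0.0764]
tool_rot: [-3.141, 0.0, 1.363]
force: [-0.3, -0.5, -0.7]
grip_width: 0.0114
clock: 22.88
position: [0.5508, 0.3111, 0.0557]
tool_rot: [3.142, 0.0, 1.363]
force: [-0.2, -0.8, -1.7]
grip_width: 0.0117
clk 22.88 pos [0.5508 0.3111 0.0557] rot [180.    0.   78.1] F [-0.2 -0.8 -1.7] M [-0.03 -0.01 -0.01] w 0.0117 q7 [-0.98  0.82  0.59  1.71 -0.6   0.8  -0.32]
shift/25mm [-0.05  0.02  0.13] turn deg [ 0.  0. -0.] turn/360 [ 0.  0. -0.]
```

```bash
python3 -m handwheel '[[0,0,0.08,0,0,0],[0,0,0.04,0,0,0],[0,0,0,0,0,0]]'
python3 -m handwheel '[[0,0,0.04,0,0,0],[0,0,0,0,0,0]]'
python3 d.py .551 .3098 .0525 78.1
```

```text
clock: 23.25
position: [0.5506, 0.3111, 0.0526]
tool_rot: [-3.142, 0.0, 1.363]
force: [0.1, -0.7, -1.2]
grip_width: 0.0118
clock: 23.5
position: [0.5509, 0.3112, 0.052]
tool_rot: [3.141, -0.0, 1.363]
force: [-1.6, 0.6, 5.3]
grip_width: 0.0117
clk 23.5 pos [0.5509 0.3112 0.052 ] rot [ 1.7998e+02 -2.0000e-02  7.8100e+01] F [-1.6  0.6  5.3] M [-0.14  0.34  0.05] w 0.0117 q7 [-0.98  0.82  0.58  1.71 -0.6   0.79 -0.31]
shift/25mm [-0.05  0.01 -0.02] turn deg [ 0.02 -0.02 -0.  ] turn/360 [ 0.     -0.0001 -0.    ]
```

Seated: Fz went from -1 to +5 N at the expected height. Releasing and rising.

```bash
python3 -m handwheel '[[0,0,0,0,0,0],[0,0,0,0,0,0],[0,0,0,0,0,0],[0,0,0,0,0,0],[0,0,0,0,0,0]]' -1
python3 -m handwheel '[[0,0,-0.4,0,0,0],[0,0,-0.8,0,0,0],[0,0,-1,0,0,0],[0,0,-1,0,0,0],[0,0,-1,0,0,0],[0,0,-1,0,0,0],[-1,0,-1,0,0,0],[-1,0,-1,0,0,0]]'
python3 -m handwheel '[[-1,0,0,0,0,0],[-1,0,0,0,0,0],[-1,0,0,0,0,0],[-1,0,0,0,0,0],[-1,0,0,0,0,0],[-1,0,0,0,0,0],[-1,0,0,0,0,0],[0,0,0,0,0,0]]'
python3 - <<'E'
from h import *
fs={}
for n in("top","side"):
    f=bot.grab_frame(n);cv2.imwrite(f"pics/{n}8.png",f["pixels"]);fs[n]=f["pixels"]
o=np.zeros((600,800,3),np.uint8)
o[:,:400]=cv2.resize(fs["top"][195:315,195:275],(400,600),interpolation=cv2.INTER_CUBIC)
o[:300,400:]=cv2.resize(fs["side"][165:240,245:345],(400,300),interpolation=cv2.INTER_CUBIC)
o[300:,400:]=cv2.resize(fs["top"][180:285,340:480],(400,300),interpolation=cv2.INTER_CUBIC)
cv2.imwrite("pics/c8.png",o)
print(bot.observe()["clock"],bot.observe()["force"])
E
```

```text
clock: 24.12
position: [0.5507, 0.3111, 0.0516]
tool_rot: [3.142, 0.0, 1.363]
force: [0.5, -0.6, 0.4]
grip_width: 0.0853
clock: 25.12
position: [0.5402, 0.2614, 0.2338]
tool_rot: [3.141, -0.001, 1.363]
force: [-0.5, 0.0, -0.0]
grip_width: 0.0854
clock: 26.12
position: [0.504, 0.0885, 0.2319]
tool_rot: [3.142, -0.0, 1.36]
force: [0.6, -0.1, -0.4]
grip_width: 0.0852
26.225 [-0.64518309  0.48425089  0.41328687]
```

View pics/c8.png

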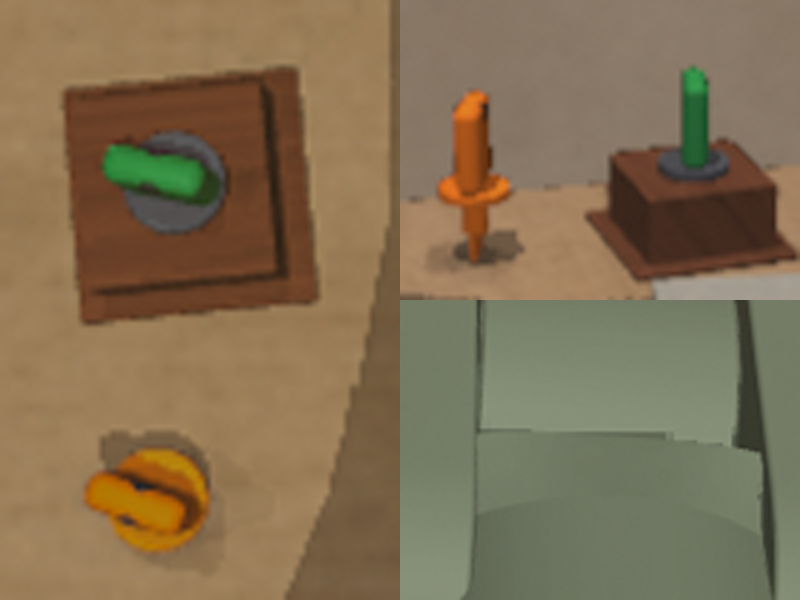

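The key stands upright in the stand with its collar flat on top (side ≈ (418,194)). The cam and rail were checked after the key came out and have not been touched since. Handing in.

```bash
python3 -c "
from workcell import bot
print(bot.job_done())"
```

```text
the job is handed in; nothing more can be done
None
```

The job is done in the order asked and was handed in at about 26 s of the 67 s allowed. I get no verdict back.

- **Rail:** I pushed it until it hit a hard stop, at 47 N with no more travel. Seen from above, its outer face lay 117 mm from the panel centre, against 118 mm for fully home, which is within the camera error.
- **Cam:** I took the green key, put its blade in the slot without force and turned it clockwise until the torque rose to 0.62 N·m at the stop. With the key out, the slot measured -97.3° by pixel fit, against the expected -97.4°, and pointed at the red mark. A rougher hand-picked line gave -95.8°.
- **Key:** It is back in its stand, blade down and upright, with the collar flat on the stand's top in both views. The gripper is open and clear of everything.

**Not rechecked or off:**
- The arm hid the jig in the last top picture. The rail and cam were last seen after the key came out, and nothing touched them after that.
- The pads looked about 18 mm shorter than the reported tool point, so they held only the upper half of the grip. The key stayed firm and straight.

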